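# Thread the spit through the rotisserie basket and hold it for the thumbscrews

## Robot

A 7-joint arm with a two-finger parallel gripper is mounted at the origin on a cart in front of the work surface, level with it; the furniture and walls round the work are solid. World frame = base frame: x ahead of the robot, y to its left, z up, the work surface at z = 0. Lengths are in mm, angles in rad, forces in N, time in s.
With the tool pointing down it reaches from about 350 to 900 mm from the base axis. Payload 19.9 kg.
Tool frame: the origin (TCP) lies at the very end of the fingers, on their centre line; the grasp point (between the pads) lies ctrl.grasp_offset behind it (ctrl.grasp_offset is the distance from the TCP to the grasp point, in mm); z points along the fingers, y is the line along which they close (so a half turn about z gives the same grasp; the last joint's range is limited). The gripper opens to 85 mm and grips with 20 to 120 N. Pads are 22 mm wide; open, the fingers measure 114 mm over their backs; the gripper's body (76 mm by 85 mm) begins 54 mm behind the grasp point. The pads swing forward as they close: fully open they stand 13 mm farther back than shut.
Start: joints at [-1.325, 0.417, -0.01, 1.614, 0.005, 1.111, -0.053], TCP at [177.392, 599.275, 206.36] pointing down, gripper open.
Joint ranges: [-2.81, 2.81], [-0.39, 2.02], [-1.27, 1.25], [0.06, 2.57], [-1.19, 4.33], [0.19, 2], [-2.82, 2.82]. Speed limits (rad/s): [1.89, 1.89, 2.39, 2.39, 3.01, 3.01, 3.01].

## Interface

Orientations are given as a rotation vector (axis times angle).
In Python, from workcell import ctrl gives the robot as it stands.
- The arm moves only by the tool send_rows, never from a script. Its arguments are lists of equal length, an entry for each row: "hand": the opening, from 0 (shut) to 1 (fully open); "xyz": the shift along the tool's x, y, z in mm, a list of three; "rotation": the turn, a rotation vector about the tool's x, y, z in degrees, a list of three. In form: {"hand": [hand, ...], "xyz": [[tx, ty, tz], ...], "rotation": [[rx, ry, rz], ...]}. A call has exactly 10 rows; each row shifts and turns the commanded pose from where the row before left it, along the tool's axes as they then stand; what a row does not reach is not made up. A row lasts 1/12 s, in which the tool goes at most 41.7 mm and 7.16 degrees, less where a joint would pass 70% of its speed; a pose out of reach is approached as far as the arm can. A call is refused whole if a number of a shift passes 41.7 or a number of a turn 7.16, either way. A call with a gripper value outside its range is refused whole. The fingers move at their own pace and stop on an object; "grip_force" is the grip in N (left out, the last holds). Time passes only in rows, so rows that do not move let the fingers close, or fill a call up. It gives the time, the measured TCP pose, the force, the opening and the grip force at its end, in the units of the state.
- ctrl.get_state(): the state, without advancing time (a new reading comes with each control period).
- ctrl.get_image(name): name is "side" or "top"; returns a dict with "pixels" (480x640x3 uint8, blue, green, red), "fx", "fy", "cx", "cy" (pixels), "pose" (4x4, takes a point from camera to world coordinates). Camera axes: x right, y down, z forward; pixel columns grow to the right and rows downward; lengths in mm; the calibration is good to about 2 mm. A picture is of the moment at which its call begins. There is no depth.
- ctrl.hand_in(): hands the job in; it is judged then, once.
The state is a dict: "t": time; "qpos": joint angles; "qvel": joint speeds; "tau": joint torques, N m; "position": TCP position; "tool_rot": TCP orientation; "contact_force": force on the tool from outside, world axes, zero at the start; "moment": the same for the moment, N m; "width": finger opening in mm; "gripper_force": force on a finger pad.
Only numpy, scipy, OpenCV 4.12 (cv2) and the standard library are available. Lean on these libraries where they do the work, as an engineer would, in place of code of your own. Each camera call takes 0.05 s, during which the arm holds its last target. There are 200 camera calls.

## Task

Lift the wire roasting rack out of the baking tray by its red middle handle and stand it flat on the worktop beside it, so that you can get at the spit lying underneath. Take the spit by its wooden handle and slide it, point first, through the rotisserie basket: in at the hub facing the tray and out through the hub at the other end, until at least 2 cm of the point stands out, leaving the basket standing on the worktop about where it is. Finish still holding the handle, level and steady with the spit spanning both hubs, so that I can tighten the two thumbscrews; leave the glass, the salt shaker, the onion and the lemon alone.

Things in the scene. Friction and masses are not known exactly. Their poses are not given: they have to be found in the camera images.
- tray: dark baking tray, 224 x 304 x 20 mm, does not move; floor 2 mm thick, rim 20 mm high with 2 mm walls. Origin at the middle of its underside, on the worktop; long side along its own y, z up
- rack: wire roasting rack, 115 x 255 mm, long along its own y, standing in the tray over the spit on four rubber feet (at x = +-55 mm, y = +-108 mm); grid 30 mm above the feet; 0.28 kg. Origin at the middle, level with the undersides of the feet; z up
- rack_handle (a point): middle of the rack's lifting handle: a red rubber grip, 13 mm thick, 13 mm high, 72 mm long along the rack's y, 78 mm above the feet, straight above the rack's origin and centre of mass, free on both long sides (48 mm above the grid)
- spit: steel spit, 265 mm long, 0.22 kg, lying level on the tray's floor under the rack. Square wooden handle 75 mm long, 18 mm wide and high, then a collar 15 mm across, 5 mm long, then a bar 8 mm across reaching 190 mm beyond the handle (last 14 mm tapered). Origin at the middle of the handle's underside; +y along the bar to the point; z up. Centre of mass in the front half of the handle
- spit_handle (a point): centre of the spit's handle, on the bar's axis, 9 mm above the handle's underside
- spit_tip (a point): the spit's point, on the axis, 227.5 mm ahead (+y) of spit_handle
- basket: six-sided steel wire basket, 100 mm across flats, 110 mm long, loose, 0.75 kg, lying on one flat on the worktop. Origin mid underside; +y along its axis, 50 mm up, from near to far hub. Each spoked end has a brass hub standing out 15 mm, bore 13 mm, outer mouth flared to 19 mm, and on it a black-headed thumbscrew that rises to 25 mm above the axis and stays out of the bore
- hub_near (a point): centre of the outer mouth of the hub that faces the tray, on the basket's axis, where the spit goes in (axes as the basket's: spit travels along +y)
- hub_far (a point): centre of the outer mouth of the other hub, on the axis, 140 mm further along +y, where the point comes out
- glass_a: drinking glass, 80 mm across, 91 mm high, standing near the basket's far end. Origin at the middle of its foot
- salt_shaker: salt shaker, 44 mm across, 90 mm high, standing behind the basket. Origin at the middle of its foot
- onion: red onion, about 67 mm across, behind the tray. Origin at the middle of its underside
- lemon: lemon, 78 x 55 x 56 mm, behind the tray. Origin at the middle of its underside

How it is judged:
By the outcome, as a careful person would: the job done as asked, in the order asked, and still so for the second after the job is handed in, while the arm keeps its last pose, push and grip.
It also fails if it takes over 61 s, if anything falls off the work surface, if the arm or the gripper's body presses on something with over 40 N, if the wrist force passes 120 N, or if a joint passes its speed limit or range.

## Working session

There is one attempt and no reset: what is moved stays moved. The work goes in short steps, Python scripts to look and compute and a tool call to move; the robot and the scene stay as the last step left them, time stands still between calls to the robot, and variables do not carry over. Pictures are saved under pics/ and viewed, at most 10 in all, crops included, and the job is handed in when it is done.

Besides the shell and the picture viewer there is one more tool, called after ">>>" by a JSON object that holds its "name" and its "arguments". send_rows: Moves the arm, as the interface text tells. Its arguments: {"type":"object","properties":{"hand":{"type":"array","items":{"type":"number"}},"xyz":{"type":"array","items":{"type":"array","items":{"type":"number"}}},"rotation":{"type":"array","items":{"type":"array","items":{"type":"number"}}},"grip_force":{"type":"number"}},"required":["hand","xyz","rotation"]}

```bash
ls; mkdir -p pics
python3 - <<'E'
from workcell import ctrl
import cv2,pickle,numpy as np
s=ctrl.get_state();print(s,ctrl.grasp_offset)
for n in("side","top"):
    d=ctrl.get_image(n);cv2.imwrite(f"pics/{n}0.png",d["pixels"]);pickle.dump({k:d[k] for k in d},open(f"{n}.pkl","wb"))
    print(n,d["fx"],d["fy"],d["cx"],d["cy"]);print(np.round(d["pose"],3))
E
```

```text
pics
{'t': 0.0, 'qpos': array([-1.32450107,  0.41798413, -0.01025989,  1.61419525,  0.00473958,
        1.11067208, -0.05300747]), 'qvel': array([ 7.12924985e-05,  7.43754383e-04,  9.44711105e-04,  5.89714813e-04,
        1.04845133e-03, -1.53866227e-03, -1.73842624e-03]), 'tau': array([ 7.85635402e-04, -8.64444780e+01,  6.79097995e-01, -4.34933102e+01,
        1.91065151e-02,  7.14368609e-03, -3.64879753e-07]), 'position': array([177.33999378, 598.91520293, 205.74529762]), 'tool_rot': array([-4.50536956e-01, -3.10908502e+00,  1.94318728e-03]), 'contact_force': array([-0.58862312, -0.12123616, -0.34674739]), 'moment': array([-0.03247688, -0.04931009,  0.01208847]), 'gripper_force': 0.0, 'width': 85.39752825147472} 18.700000000000003
side 509.853882251949 509.853882251949 318.4625300656313 237.64183956998286
[[ 9.130000e-01 -3.180000e-01  2.550000e-01  2.577320e+02]
 [-4.070000e-01 -6.910000e-01  5.970000e-01 -7.530510e+02]
 [-1.300000e-02 -6.490000e-01 -7.610000e-01  1.106766e+03]
 [ 0.000000e+00  0.000000e+00  0.000000e+00  1.000000e+00]]
top 553.7297178004436 553.7297178004436 320.33583858699353 230.4864840399991
[[ 3.000000e-03 -9.970000e-01  7.100000e-02  4.948190e+02]
 [-1.000000e+00 -3.000000e-03 -6.000000e-03  4.051400e+01]
 [ 7.000000e-03 -7.100000e-02 -9.970000e-01  1.466532e+03]
 [ 0.000000e+00  0.000000e+00  0.000000e+00  1.000000e+00]]
```

View pics/top0.png

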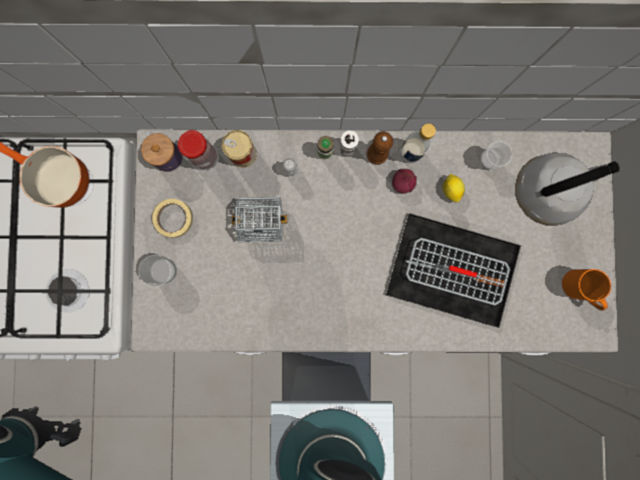

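View pics/side0.png

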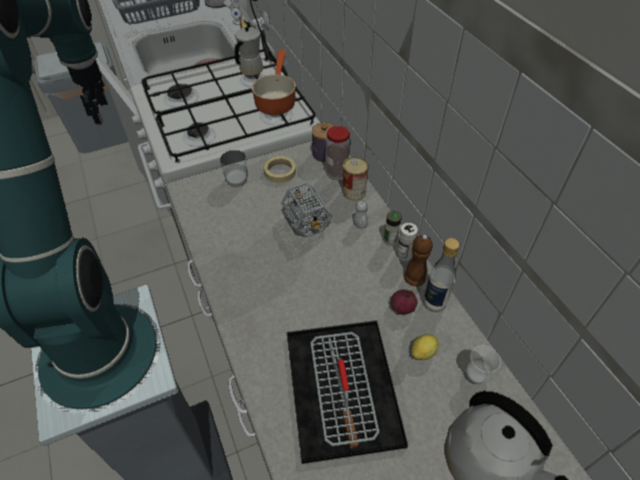

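The top view shows the basket around (258,218), with the tray around (453,270), the red handle at about (465,271) and the wooden spit handle at about (488,280). The side view shows the basket at (305,210) and the red handle at (343,375). I'll enlarge these areas.

```bash
cat > h.py <<'E'
import cv2,pickle,numpy as np
def cal(n): return pickle.load(open(f"{n}.pkl","rb"))
def ray(n,u,v):
    d=cal(n);P=d["pose"];r=P[:3,:3]@np.array([(u-d["cx"])/d["fx"],(v-d["cy"])/d["fy"],1]);return P[:3,3],r/np.linalg.norm(r)
def onz(n,u,v,z):
    c,r=ray(n,u,v);return c+r*(z-c[2])/r[2]
def tri(a,b):
    (c1,r1),(c2,r2)=ray("top",*a),ray("side",*b)
    t=np.linalg.lstsq(np.c_[r1,-r2],c2-c1,rcond=None)[0];p,q=c1+r1*t[0],c2+r2*t[1];return (p+q)/2,np.linalg.norm(p-q)
def proj(n,p):
    d=cal(n);q=np.linalg.inv(d["pose"])@np.append(p,1);return d["fx"]*q[0]/q[2]+d["cx"],d["fy"]*q[1]/q[2]+d["cy"]
def crop(n,img,u0,v0,u1,v1,k,step=10):
    c=cv2.resize(img[v0:v1,u0:u1],None,fx=k,fy=k,interpolation=cv2.INTER_CUBIC)
    for u in range(-(-u0//step)*step,u1,step):
        cv2.line(c,((u-u0)*k+k//2,0),((u-u0)*k+k//2,6),(0,255,255),1);cv2.putText(c,str(u),((u-u0)*k,16),0,.35,(0,255,255),1)
    for v in range(-(-v0//step)*step,v1,step):
        cv2.line(c,(0,(v-v0)*k+k//2),(6,(v-v0)*k+k//2),(0,255,255),1);cv2.putText(c,str(v),(8,(v-v0)*k+k//2+4),0,.35,(0,255,255),1)
    return c
E
python3 - <<'E'
from h import *
t=cal("top")["pixels"];s=cal("side")["pixels"]
a=crop("t",t,380,205,530,335,4);cv2.imwrite("pics/c1.png",a)
def pad(c,w,h):
    o=np.zeros((h,w,3),np.uint8);o[:c.shape[0],:c.shape[1]]=c[:h,:w];return o
b=crop("t",t,218,185,298,255,5);c=crop("s",s,270,170,340,245,5)
d=crop("s",s,280,315,410,465,4)
cv2.imwrite("pics/c2.png",np.hstack([pad(b,400,400),pad(c,400,400)]))
cv2.imwrite("pics/c3.png",np.hstack([pad(d,520,600)]))
E
```

```text
(no output)
```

View pics/c1.png

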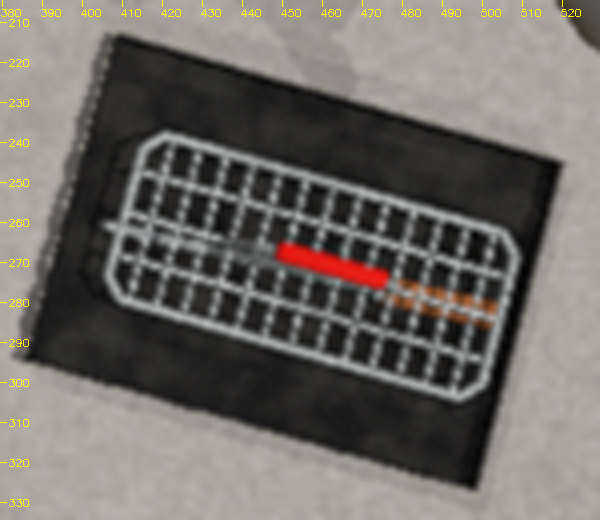

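View pics/c2.png

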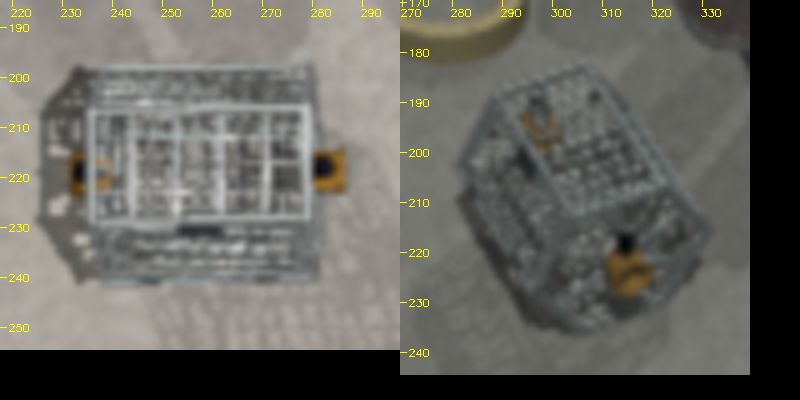

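View pics/c3.png

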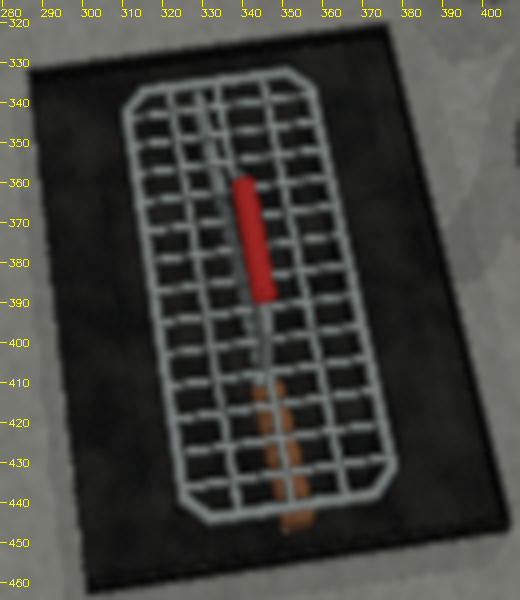

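The crops give these top-view points: red grip ends (449,267) and (476,275), spit rear (501.5,282.5), tip (406,261), near hub mouth (287,218.5) and far hub mouth (231.5,219). In the side view the grip runs from (340.5,359.5) to (345.5,390), the spit rear is at (353,446), and the near hub is at (313.5,225).

Run:
```python
from h import *
np.set_printoptions(precision=1,suppress=True)
print("red z80-86",onz("top",449,267,84),onz("top",476,275,84),tri((462.5,271),(343,375)))
print("side",onz("side",340.5,359.5,84),onz("side",345.5,390,84))
r,t=onz("top",501.5,282.5,11),onz("top",406,261,11);print("spit rear,tip",r,t,np.linalg.norm(r-t))
print("side",onz("side",353,446,11),onz("side",346,409,11))
n,f=onz("top",287,218.5,50),onz("top",231.5,219,50);print("hubs",n,f,np.linalg.norm(n-f),onz("side",314,226,50))
for p in [(236,206),(280,206),(280,228),(236,228)]:print("topface",onz("top",*p,100))
for p in [(289,190),(305.5,183),(330,215),(303.5,212)]:print("side topface",onz("side",*p,100))
for p in [(408,213.5),(520,245),(499,326),(388,295)]:print("tray",onz("top",*p,20),)
for p in [(287.5,333),(377,322),(407,446),(302,462)]:print("tray side",onz("side",*p,20))
```

```text
red z80-86 [ 503.2 -289.7   84. ] [ 483.5 -356.9   84. ] (array([ 492.8, -324.4,   79.3]), np.float64(1.1020386088517988))
side [ 502.  -291.3   84. ] [ 481.3 -358.7   84. ]
spit rear,tip [ 463.5 -444.5   11. ] [ 519.  -194.2   11. ] 256.44149347697714
side [ 457.7 -447.4   11. ] [ 479.1 -370.2   11. ]
hubs [626.4 117.1  50. ] [624.6 259.4  50. ] 142.3469502568544 [618.4 119.7  50. ]
topface [652.4 241.  100. ]
topface [652.8 132.  100. ]
topface [598.1 131.5 100. ]
topface [597.7 240.3 100. ]
side topface [592.  232.6 100. ]
side topface [645.5 239.4 100. ]
side topface [656.5  96.8 100. ]
side topface [595.9 136.9 100. ]
tray [ 643.5 -199.    20. ]
tray [ 561.7 -492.1   20. ]
tray [ 351.3 -432.8   20. ]
tray [ 430.4 -145.2   20. ]
tray side [ 430.9 -146.3   20. ]
tray side [ 642.1 -208.9   20. ]
tray side [ 558.  -495.9   20. ]
tray side [ 347.2 -435.6   20. ]
```

>>> {"name": "send_rows", "arguments": {"hand": [1,1,1,1,1,1,1,1,1,1], "xyz": [[0,0,0],[0,0,0],[0,0,0],[0,0,0],[0,0,0],[0,0,0],[0,0,0],[0,0,0],[0,0,0],[0,0,0]], "rotation": [[0,0,7],[0,0,7],[0,0,7],[0,0,7],[0,0,7],[0,0,7],[0,0,7],[0,0,7],[0,0,7],[0,0,7]]}}

```text
t: 0.93
position: [177.3, 599.1, 206.0]
tool_rot: [2.159, 2.282, -0.001]
contact_force: [-0.7, -0.2, 0.1]
width: 85.6
gripper_force: 0.0
```

>>> {"name": "send_rows", "arguments": {"hand": [1,1,1,1,1,1,1,1,1,1], "xyz": [[0,0,0],[0,0,0],[0,0,0],[-24.7,26.9,0],[-24.7,26.9,0],[-24.7,26.9,0],[-24.7,26.9,0],[-24.7,26.9,0],[-24.7,26.9,0],[-24.7,26.9,0]], "rotation": [[0,0,6.6],[0,0,6.6],[0,0,6.6],[0,0,0],[0,0,0],[0,0,0],[0,0,0],[0,0,0],[0,0,0],[0,0,0]]}}

```text
t: 1.77
position: [310.1, 378.8, 206.2]
tool_rot: [-2.514, -1.885, 0.001]
contact_force: [0.9, -0.6, 0.5]
width: 85.4
gripper_force: 0.0
```

>>> {"name": "send_rows", "arguments": {"hand": [1,1,1,1,1,1,1,1,1,1], "xyz": [[-24.7,26.9,0],[-24.7,26.9,0],[-24.7,26.9,0],[-24.7,26.9,0],[-24.7,26.9,0],[-24.7,26.9,0],[-24.7,26.9,0],[-24.7,26.9,0],[-24.7,26.9,0],[-33.6,10.9,0]], "rotation": [[0,0,0],[0,0,0],[0,0,0],[0,0,0],[0,0,0],[0,0,0],[0,0,0],[0,0,0],[0,0,0],[0,0,0]]}}

```text
t: 2.6
position: [482.7, 62.6, 206.4]
tool_rot: [2.512, 1.884, 0.0]
contact_force: [0.2, 0.4, -0.7]
width: 85.4
gripper_force: 0.0
```

>>> {"name": "send_rows", "arguments": {"hand": [1,1,1,1,1,1,1,1,1,1], "xyz": [[-33.6,10.9,0],[-33.6,10.9,0],[-33.6,10.9,0],[-33.6,10.9,0],[-33.6,10.9,0],[-33.6,10.9,0],[-33.6,10.9,0],[-33.6,10.9,0],[-33.6,10.9,0],[0,0,0]], "rotation": [[0,0,0],[0,0,0],[0,0,0],[0,0,0],[0,0,0],[0,0,0],[0,0,0],[0,0,0],[0,0,0],[0,0,0]]}}

```text
t: 3.43
position: [488.3, -260.6, 206.6]
tool_rot: [2.519, 1.874, -0.003]
contact_force: [-2.1, -1.6, -0.4]
width: 85.4
gripper_force: 0.0
```

```bash
cat > go.py <<'E'
import sys,numpy as np
from workcell import ctrl
from scipy.spatial.transform import Rotation as Ro
np.set_printoptions(precision=2,suppress=True)
s=ctrl.get_state();R=Ro.from_rotvec(s["tool_rot"]).as_matrix()
yaw=np.degrees(np.arctan2(R[1,1],R[0,1]))
print("t",s["t"],"pos",s["position"],"yaw(tool y)",yaw,"z",R[:,2],"q",s["qpos"],"F",s["contact_force"],"M",s["moment"],"w",s["width"],s["gripper_force"])
if len(sys.argv)>4:
    x,y,z,w=map(float,sys.argv[1:5]);d=np.array([x,y,z])-s["position"]
    T=Ro.from_euler("z",w-yaw,degrees=True).as_matrix()@R
    print("shift before turn",R.T@d,"turn tool z",-(w-yaw),"shift after turn",T.T@d)
    D=np.array([[0,1,0],[1,0,0],[0,0,-1]])  # upright target frame: tool y at yaw w
    a=np.radians(w);Y=[np.cos(a),np.sin(a),0];Z=[0,0,-1];X=np.cross(Y,Z);G=np.c_[X,Y,Z]
    print("rotvec to upright target",np.degrees(Ro.from_matrix(R.T@G).as_rotvec()))
E
python3 go.py 492.7 -324 61 -16.2
```

```text
t 3.4333 pos [ 488.34 -260.63  206.58] yaw(tool y) -16.692423879690455 z [-0. -0. -1.] q [-0.21  0.37  0.81  1.82 -0.3   1.08  0.42] F [-2.07 -1.55 -0.39] M [-0.02  0.05 -0.01] w 85.42024187969837 0.0
shift before turn [-59.01  22.3  145.77] turn tool z -0.4924238796904561 shift after turn [-59.2   21.79 145.77]
rotvec to upright target [ 0.03  0.17 -0.49]
```

>>> {"name": "send_rows", "arguments": {"hand": [1,1,1,1,1,1,1,1,1,1], "xyz": [[-14.8,5.5,0],[-14.8,5.5,15],[-14.8,5.5,20],[-14.8,5.5,20],[0,0,20],[0,0,15],[0,0,10],[0,0,0],[0,0,0],[0,0,0]], "rotation": [[0,0,0],[0,0,0],[0,0,0],[0,0,0],[0,0,0],[0,0,0],[0,0,0],[0,0,0],[0,0,0],[0,0,0]]}}

```text
t: 4.27
position: [495.0, -317.0, 107.4]
tool_rot: [2.513, 1.884, 0.001]
contact_force: [-0.7, 0.5, 0.2]
width: 85.5
gripper_force: 0.0
```

```bash
python3 go.py 492.7 -324 61 -16.2
```

```text
t 4.2667 pos [ 495.01 -317.    107.38] yaw(tool y) -16.27652116052056 z [ 0. -0. -1.] q [-0.02  0.56  0.72  1.81 -0.45  0.93  0.61] F [-0.7   0.52  0.25] M [-0.03 -0.01  0.03] w 85.45438171913433 0.0
shift before turn [-7.35 -0.31 46.38] turn tool z -0.07652116052056002 shift after turn [-7.35 -0.32 46.38]
rotvec to upright target [ 0.06  0.01 -0.08]
```

>>> {"name": "send_rows", "arguments": {"hand": [1,1,1,1,1,0,0,0,0,0], "xyz": [[-3.7,0,10],[-3.7,-0.3,15],[0,0,15],[0,0,6.4],[0,0,0],[0,0,0],[0,0,0],[0,0,0],[0,0,0],[0,0,0]], "rotation": [[0,0,0],[0,0,0],[0,0,0],[0,0,0],[0,0,0],[0,0,0],[0,0,0],[0,0,0],[0,0,0],[0,0,0]], "grip_force": 60}}

```text
t: 5.1
position: [492.4, -323.9, 60.4]
tool_rot: [2.513, 1.884, 0.001]
contact_force: [0.2, 0.6, 0.5]
width: 25.7
gripper_force: 0.0
```

>>> {"name": "send_rows", "arguments": {"hand": [0,0,0,0,0,0,0,0,0,0], "xyz": [[0,0,0],[0,0,0],[0,0,0],[0,0,0],[0,0,0],[0,0,-2],[0,0,-3],[0,0,-5],[0,0,-5],[0,0,-5]], "rotation": [[0,0,0],[0,0,0],[0,0,0],[0,0,0],[0,0,0],[0,0,0],[0,0,0],[0,0,0],[0,0,0],[0,0,0]]}}

```text
t: 5.93
position: [492.2, -323.9, 80.6]
tool_rot: [2.514, 1.884, -0.0]
contact_force: [0.4, -0.4, -2.1]
width: 8.4
gripper_force: 58.6
```

```bash
python3 go.py 410 10 120 -16.2
```

```text
t 5.9333 pos [ 492.19 -323.94   80.61] yaw(tool y) -16.290675527081877 z [ 0. -0. -1.] q [ 0.01  0.6   0.69  1.83 -0.48  0.89  0.65] F [ 0.44 -0.43 -2.06] M [ 0.   -0.04  0.04] w 8.383403494431203 58.58406186103821
shift before turn [ 297.47 -172.56  -39.45] turn tool z -0.09067552708187776 shift after turn [ 297.74 -172.09  -39.45]
rotvec to upright target [ 0.01  0.01 -0.09]
```

>>> {"name": "send_rows", "arguments": {"hand": [0,0,0,0,0,0,0,0,0,0], "xyz": [[0,0,-12],[0,0,-14],[0,0,-14],[10,-6,0],[22,-13,0],[30,-17,0],[30,-17,0],[30,-17,0],[30,-17,0],[30,-17,0]], "rotation": [[0,0,0],[0,0,0],[0,0,0],[0,0,0],[0,0,0],[0,0,0],[0,0,0],[0,0,0],[0,0,0],[0,0,0]]}}

```text
t: 6.77
position: [442.7, -118.2, 120.5]
tool_rot: [-2.513, -1.884, -0.001]
contact_force: [0.4, 0.4, -3.2]
width: 8.3
gripper_force: 58.7
```

>>> {"name": "send_rows", "arguments": {"hand": [0,0,0,0,0,0,0,0,0,0], "xyz": [[30,-17,0],[30,-17,0],[30,-17,0],[18,-11,0],[8,-5,0],[0,0,0],[0,0,10],[0,0,10],[0,0,0],[0,0,0]], "rotation": [[0,0,0],[0,0,0],[0,0,0],[0,0,0],[0,0,0],[0,0,0],[0,0,0],[0,0,0],[0,0,0],[0,0,0]]}}

```text
t: 7.6
position: [411.5, 9.4, 100.2]
tool_rot: [2.515, 1.883, -0.001]
contact_force: [-0.4, 0.4, -2.6]
width: 8.6
gripper_force: 58.8
```

```bash
python3 go.py 410 10 58.4 -16.2
```

```text
t 7.6 pos [411.49   9.44 100.21] yaw(tool y) -16.346809914164584 z [-0. -0. -1.] q [-0.77  0.24  0.76  2.23 -0.25  0.74 -0.13] F [-0.43  0.44 -2.64] M [-0.01 -0.02  0.04] w 8.583933024574629 58.766672015190125
shift before turn [ 0.14 -1.58 41.81] turn tool z -0.1468099141645851 shift after turn [ 0.15 -1.57 41.81]
rotvec to upright target [-0.02  0.03 -0.15]
```

>>> {"name": "send_rows", "arguments": {"hand": [0,0,0,0,0,0,0,0,0,0], "xyz": [[0,0,10],[0,0,12],[0,0,10],[0,0,5],[0,0,3],[0,0,1.2],[0,0,0.4],[0,0,0],[0,0,0],[0,0,0]], "rotation": [[0,0,0],[0,0,0],[0,0,0],[0,0,0],[0,0,0],[0,0,0],[0,0,0],[0,0,0],[0,0,0],[0,0,0]]}}

```text
t: 8.43
position: [411.8, 10.2, 58.7]
tool_rot: [2.514, 1.884, 0.001]
contact_force: [-0.1, -0.4, -3.8]
width: 8.2
gripper_force: 58.7
```

>>> {"name": "send_rows", "arguments": {"hand": [0,0,0,0,0,0,1,1,1,1], "xyz": [[0,0,0.5],[0,0,0.5],[0,0,0],[0,0,0],[0,0,0],[0,0,0],[0,0,0],[0,0,0],[0,0,0],[0,0,0]], "rotation": [[0,0,0],[0,0,0],[0,0,0],[0,0,0],[0,0,0],[0,0,0],[0,0,0],[0,0,0],[0,0,0],[0,0,0]]}}

```text
t: 9.27
position: [411.7, 10.2, 57.5]
tool_rot: [2.514, 1.884, 0.0]
contact_force: [-1.2, -0.6, 0.1]
width: 56.7
gripper_force: 0.0
```

>>> {"name": "send_rows", "arguments": {"hand": [1,1,1,1,1,1,1,1,1,1], "xyz": [[0,0,0],[0,0,0],[0,0,-10],[0,0,-25],[0,0,-35],[0,0,-35],[-20,0,-10],[-35,0,0],[-35,0,0],[-35,0,0]], "rotation": [[0,0,0],[0,0,0],[0,0,0],[0,0,0],[0,0,0],[0,0,0],[0,0,0],[0,0,0],[0,0,0],[0,0,0]]}}

```text
t: 10.1
position: [376.1, -110.8, 172.7]
tool_rot: [-2.513, -1.886, -0.002]
contact_force: [1.0, -0.8, 0.7]
width: 85.4
gripper_force: 0.0
```

```bash
python3 go.py 470 -409 120 -12.5
python3 - <<'E'
from workcell import ctrl
from h import *
t=ctrl.get_image("top")["pixels"];s=ctrl.get_image("side")["pixels"]
cv2.imwrite("top1.png",t);cv2.imwrite("side1.png",s)
def pad(c,w,h):
    o=np.zeros((h,w,3),np.uint8);c=c[:h,:w];o[:c.shape[0],:c.shape[1]]=c;return o
a=crop("t",t,395,240,515,310,4);c=crop("s",s,310,320,380,460,4);b=cv2.resize(t[190:350,200:400],None,fx=2,fy=2)
cv2.imwrite("pics/c4.png",np.hstack([np.vstack([pad(a,480,280),pad(b,480,320)]),pad(c,300,600)]))
E
```

```text
t 10.1 pos [ 376.06 -110.84  172.69] yaw(tool y) -16.222179532415357 z [ 0.  0. -1.] q [-0.72  0.02  0.96  2.21 -0.02  0.92 -0.03] F [ 0.96 -0.84  0.66] M [-0.05 -0.06  0.02] w 85.38324677818001 0.0
shift before turn [-260.11  173.46   52.52] turn tool z -3.722179532415357 shift after turn [-270.82  156.21   52.49]
rotvec to upright target [ 0.04 -0.06 -3.72]
```

View pics/c4.png

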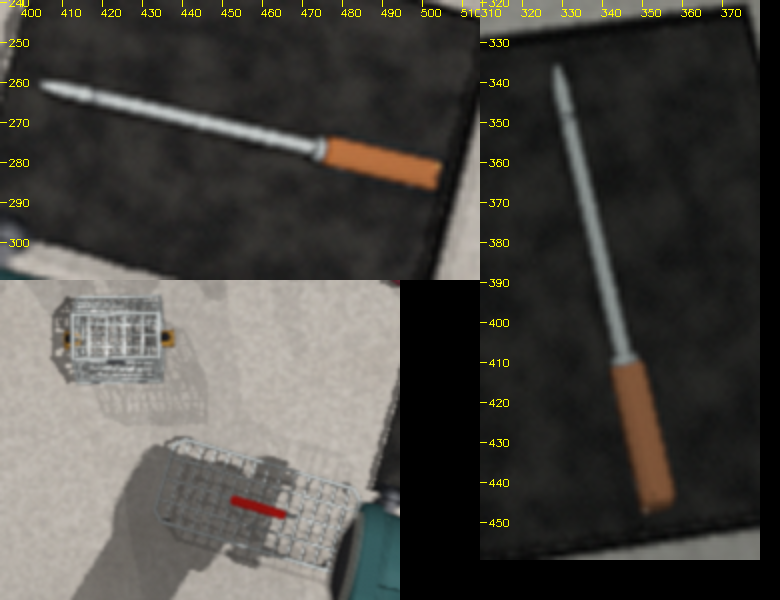

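The top view shows the spit uncovered: tip (404.5,260.2), handle front (475.8,277) and rear (504.2,283). In the side view these are (328.8,336), (346.5,410) and (354,445.7). The rack stands flat on the worktop, clear of the basket.

Run:
```python
from h import *
np.set_printoptions(precision=1,suppress=True)
for z,n in((11,"mid"),):
  t,f,r=onz("top",404.5,260.2,11),onz("top",475.8,277,15),onz("top",504.2,283,17);d=t-(f+r)/2
  print(t,f,r,np.degrees(np.arctan2(d[0],d[1])),np.linalg.norm(t-r))
  t,f,r=onz("side",328.8,336,11),onz("side",346.5,410,15),onz("side",354,445.7,17);d=t-(f+r)/2
  print(t,f,r,np.degrees(np.arctan2(d[0],d[1])),np.linalg.norm(t-r))
# colour centroid of wood
for n in("top","side"):
  im=cv2.imread(f"{n}1.png").astype(int);m=((im[...,2]>110)&(im[...,2]-im[...,0]>60)&(im[...,2]-im[...,1]>25))
  m[:, :300]=0;m[:240]=0
  if n=="top": m[:,510:]=0;m[:,:470]=0;m[300:]=0
  else: m[:400]=0;m[:,380:]=0
  v,u=np.nonzero(m);print(n,len(u),u.mean(),v.mean(),onz(n,u.mean(),v.mean(),17))
```

```text
[ 521.1 -190.3   11. ] [ 477.7 -376.1   15. ] [ 462.3 -449.6   17. ] 12.929359051721848 265.9731537322775
[ 520.5 -190.5   11. ] [ 478.3 -374.1   15. ] [ 458.8 -449.3   17. ] 13.232107118527757 266.17533828468123
top 186 490.10215053763443 280.26881720430106 [ 469.3 -412.8   17. ]
side 202 350.4504950495049 427.56435643564356 [ 468.8 -412.5   17. ]
```

```bash
python3 go.py 472 -400.8 60 -13.0
```

```text
t 10.2 pos [ 375.19 -113.52  172.61] yaw(tool y) -16.608397050071392 z [ 0.  0. -1.] q [-0.72  0.02  0.96  2.21 -0.02  0.92 -0.03] F [-0.46  0.71 -0.21] M [ 0.1   0.   -0.01] w 85.60354875177919 0.0
shift before turn [-247.72  174.83  112.48] turn tool z -3.6083970500713924 shift after turn [-258.23  158.9   112.47]
rotvec to upright target [ 0.03 -0.05 -3.61]
```

>>> {"name": "send_rows", "arguments": {"hand": [1,1,1,1,1,1,1,1,1,1], "xyz": [[0,0,0],[-13,8,0],[-28,17,0],[-31,19,0],[-31,19,0],[-31,19,0],[-31,19,10],[-31,19,20],[-31,19,25],[-18,12,25]], "rotation": [[0,0,-3.3],[0,0,0],[0,0,0],[0,0,0],[0,0,0],[0,0,0],[0,0,0],[0,0,0],[0,0,0],[0,0,0]]}}

```text
t: 11.03
position: [468.2, -383.9, 92.3]
tool_rot: [2.459, 1.954, -0.001]
contact_force: [0.1, -0.9, 0.4]
width: 85.5
gripper_force: 0.0
```

>>> {"name": "send_rows", "arguments": {"hand": [1,1,1,1,1,1,1,1,1,1], "xyz": [[-9,6,20],[0,0,12],[0,0,0],[0,0,0],[0,0,0],[0,0,0],[0,0,0],[0,0,0],[0,0,0],[0,0,0]], "rotation": [[0,0,0],[0,0,0],[0,0,0],[0,0,0],[0,0,0],[0,0,0],[0,0,0],[0,0,0],[0,0,0],[0,0,0]]}}

```text
t: 11.87
position: [472.0, -390.6, 62.2]
tool_rot: [2.458, 1.956, 0.0]
contact_force: [-0.6, -0.5, -0.5]
width: 85.2
gripper_force: 0.0
```

```bash
python3 go.py 472 -400.8 4.5 -13.0
```

```text
t 11.8667 pos [ 472.02 -390.64   62.16] yaw(tool y) -12.978167650849588 z [ 0. -0. -1.] q [ 0.09  0.7   0.77  1.78 -0.6   0.92  0.9 ] F [-0.62 -0.47 -0.51] M [-0.02  0.01 -0.01] w 85.15619849254053 0.0
shift before turn [-9.91  2.23 57.66] turn tool z 0.021832349150411545 shift after turn [-9.9   2.23 57.66]
rotvec to upright target [0.03 0.   0.02]
```

>>> {"name": "send_rows", "arguments": {"hand": [1,1,1,1,1,1,1,1,1,1], "xyz": [[-5,1.1,0],[-4.9,1.1,10],[0,0,15],[0,0,15],[0,0,10],[0,0,5],[0,0,2.6],[0,0,0],[0,0,0],[0,0,0]], "rotation": [[0,0,0],[0,0,0],[0,0,0],[0,0,0],[0,0,0],[0,0,0],[0,0,0],[0,0,0],[0,0,0],[0,0,0]]}}

```text
t: 12.7
position: [472.0, -401.1, 4.8]
tool_rot: [2.458, 1.956, 0.0]
contact_force: [0.2, -0.2, -0.2]
width: 85.6
gripper_force: 0.0
```

>>> {"name": "send_rows", "arguments": {"hand": [0,0,0,0,0,0,0,0,0,0], "xyz": [[0,0,0],[0,0,0],[0,0,0],[0,0,0],[0,0,0],[0,0,0],[0,0,0],[0,0,0],[0,0,0],[0,0,0]], "rotation": [[0,0,0],[0,0,0],[0,0,0],[0,0,0],[0,0,0],[0,0,0],[0,0,0],[0,0,0],[0,0,0],[0,0,0]], "grip_force": 80}}

```text
t: 13.53
position: [471.7, -400.9, 4.2]
tool_rot: [2.458, 1.956, -0.0]
contact_force: [0.9, -0.4, 0.6]
width: -0.2
gripper_force: 0.0
```

```bash
python3 go.py 625 -170 43 0
```

```text
t 13.5333 pos [ 471.75 -400.89    4.23] yaw(tool y) -12.990977517731936 z [-0. -0. -1.] q [ 0.15  0.78  0.71  1.78 -0.67  0.84  0.95] F [ 0.88 -0.4   0.57] M [-0.01  0.01  0.01] w -0.17150345886734314 0.0
shift before turn [259.43  97.43 -38.79] turn tool z -12.990977517731936 shift after turn [230.89 153.25 -38.79]
rotvec to upright target [  0.     0.   -12.99]
```

Run:
```python
from workcell import ctrl
from h import *
t=ctrl.get_image("top")["pixels"];s=ctrl.get_image("side")["pixels"]
cv2.imwrite("top2.png",t);cv2.imwrite("side2.png",s)
a=crop("t",t,395,230,520,350,4);c=crop("s",s,290,310,365,460,4)
cv2.imwrite("pics/c5.png",np.hstack([np.vstack([a,np.zeros((600-len(a),a.shape[1],3),np.uint8)]),c]))
```

```text
(no output)
```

View pics/c5.png

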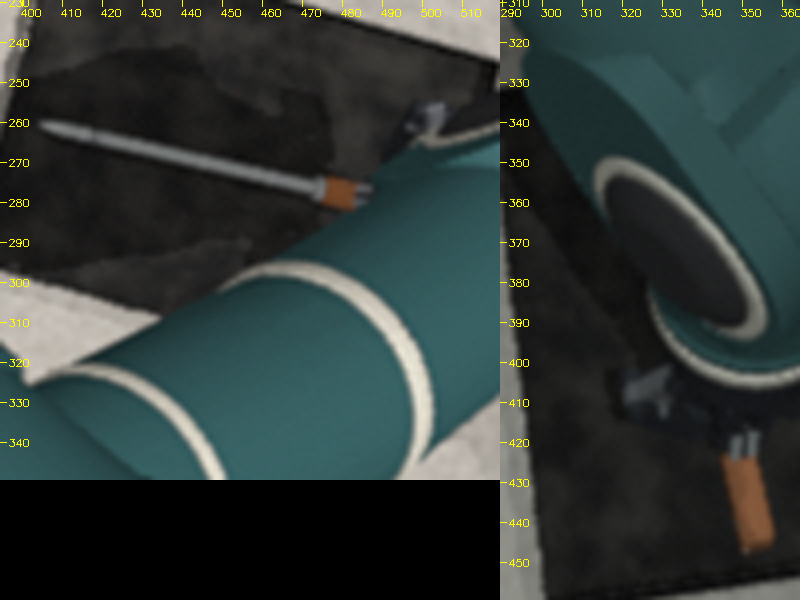

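The fingers straddle the handle, with pads at about (483,276) and (485,281) in the top view. The spit has not moved, but the width reads about 0. I'll check again before deciding.

>>> {"name": "send_rows", "arguments": {"hand": [0,0,0,0,0,0,0,0,0,0], "xyz": [[0,0,0],[0,0,0],[0,0,0],[0,0,0],[0,0,-1],[0,0,-3],[0,0,-3],[0,0,-3],[0,0,0],[0,0,0]], "rotation": [[0,0,0],[0,0,0],[0,0,0],[0,0,0],[0,0,0],[0,0,0],[0,0,0],[0,0,0],[0,0,0],[0,0,0]]}}

```text
t: 14.47
position: [471.9, -400.9, 14.5]
tool_rot: [2.458, 1.956, 0.0]
contact_force: [-0.2, -0.2, 1.1]
width: 0.2
gripper_force: 0.0
```

```bash
python3 go.py
python3 - <<'E'
from workcell import ctrl
import cv2,numpy as np
t=ctrl.get_image("top")["pixels"];a=cv2.imread("top2.png")
from h import *
c=np.hstack([crop("t",x,395,250,495,290,4) for x in(a,t)]);d=ctrl.get_image("side")["pixels"]
b=crop("s",d,315,390,375,460,4);e=crop("s",cv2.imread("side2.png"),315,390,375,460,4)
be=np.hstack([e,b]);o=np.zeros((160+280,800,3),np.uint8);o[:160]=c;o[160:440,:480]=be;cv2.imwrite("pics/c6.png",o)
E
```

```text
t 14.4667 pos [ 471.9  -400.91   14.51] yaw(tool y) -12.982702865320537 z [ 0. -0. -1.] q [ 0.14  0.77  0.72  1.77 -0.65  0.85  0.94] F [-0.24 -0.16  1.09] M [ 0.01 -0.01  0.01] w 0.16438009384678456 0.0
```

View pics/c6.png

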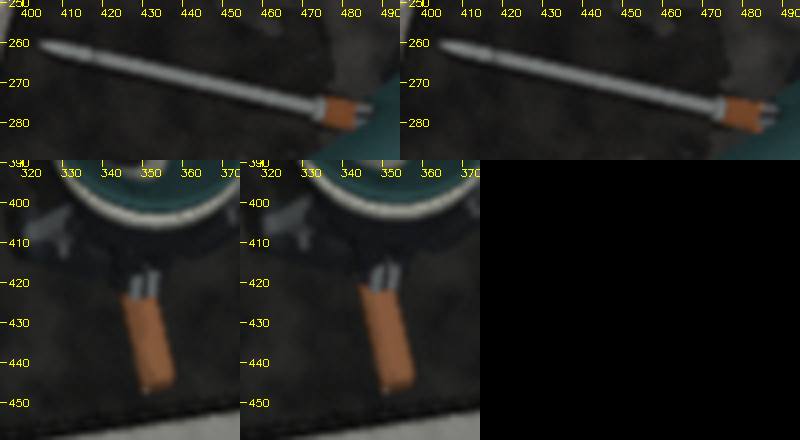

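Run:
```python
from h import *
d=np.array([.225,.974,0]);n=np.array([.974,-.225,0]);g=np.array([471.8,-400.9,0])
for z in(4.2,14.5,20,24,34):
  for cam in("side","top"):
    print(z,cam,[tuple(np.round(proj(cam,g+a*d+b*n+[0,0,z]),1)) for a,b in((-11,0),(-11,-9),(-11,9),(11,-9),(11,9))])
```

```text
4.2 side [(np.float64(350.3), np.float64(429.2)), (np.float64(346.2), np.float64(430.1)), (np.float64(354.4), np.float64(428.4)), (np.float64(343.9), np.float64(420.1)), (np.float64(352.0), np.float64(418.5))]
4.2 top [(np.float64(488.1), np.float64(280.2)), (np.float64(487.4), np.float64(283.5)), (np.float64(488.8), np.float64(276.8)), (np.float64(479.3), np.float64(281.6)), (np.float64(480.7), np.float64(274.9))]
14.5 side [(np.float64(350.5), np.float64(427.5)), (np.float64(346.3), np.float64(428.3)), (np.float64(354.6), np.float64(426.7)), (np.float64(344.0), np.float64(418.3)), (np.float64(352.2), np.float64(416.7))]
14.5 top [(np.float64(489.3), np.float64(280.2)), (np.float64(488.6), np.float64(283.6)), (np.float64(490.1), np.float64(276.9)), (np.float64(480.4), np.float64(281.7)), (np.float64(481.9), np.float64(275.0))]
20 side [(np.float64(350.5), np.float64(426.5)), (np.float64(346.4), np.float64(427.4)), (np.float64(354.7), np.float64(425.7)), (np.float64(344.1), np.float64(417.3)), (np.float64(352.2), np.float64(415.7))]
20 top [(np.float64(490.0), np.float64(280.3)), (np
[... 290 characters left out ...]
float64(344.2), np.float64(416.6)), (np.float64(352.3), np.float64(415.0))]
24 top [(np.float64(490.5), np.float64(280.3)), (np.float64(489.8), np.float64(283.7)), (np.float64(491.2), np.float64(276.9)), (np.float64(481.5), np.float64(281.8)), (np.float64(482.9), np.float64(275.0))]
34 side [(np.float64(350.8), np.float64(424.1)), (np.float64(346.6), np.float64(424.9)), (np.float64(354.9), np.float64(423.3)), (np.float64(344.3), np.float64(414.8)), (np.float64(352.5), np.float64(413.2))]
34 top [(np.float64(491.7), np.float64(280.4)), (np.float64(491.0), np.float64(283.8)), (np.float64(492.4), np.float64(277.0)), (np.float64(482.7), np.float64(281.8)), (np.float64(484.1), np.float64(275.0))]
```

The grip missed. In both views the finger tips sit inside the handle's width, so they shut above it, and the real finger ends must be higher than the reported TCP suggests. I'll probe down gently with the fingers shut to find where they touch the handle top (z = 20).

>>> {"name": "send_rows", "arguments": {"hand": [0,0,0,0,0,0,0,0,0,0], "xyz": [[0,0,4],[0,0,4],[0,0,2.5],[0,0,0.6],[0,0,0.6],[0,0,0.6],[0,0,0.6],[0,0,0.6],[0,0,0],[0,0,0]], "rotation": [[0,0,0],[0,0,0],[0,0,0],[0,0,0],[0,0,0],[0,0,0],[0,0,0],[0,0,0],[0,0,0],[0,0,0]]}}

```text
t: 15.4
position: [471.8, -400.9, 0.8]
tool_rot: [2.458, 1.956, -0.0]
contact_force: [-0.0, -0.1, -0.2]
width: -0.1
gripper_force: 0.0
```

>>> {"name": "send_rows", "arguments": {"hand": [0,0,0,0,0,0,0,0,0,0], "xyz": [[0,0,0.6],[0,0,0.6],[0,0,0.6],[0,0,0.6],[0,0,0.6],[0,0,0.6],[0,0,0.6],[0,0,0.6],[0,0,0],[0,0,0]], "rotation": [[0,0,0],[0,0,0],[0,0,0],[0,0,0],[0,0,0],[0,0,0],[0,0,0],[0,0,0],[0,0,0],[0,0,0]]}}

```text
t: 16.23
position: [471.7, -400.9, -4.1]
tool_rot: [-2.458, -1.956, 0.0]
contact_force: [-0.9, 0.3, -0.4]
width: 0.1
gripper_force: 0.0
```

>>> {"name": "send_rows", "arguments": {"hand": [0,0,0,0,0,0,0,0,0,0], "xyz": [[0,0,0.6],[0,0,0.6],[0,0,0.6],[0,0,0.6],[0,0,0.6],[0,0,0.6],[0,0,0.6],[0,0,0.6],[0,0,0],[0,0,0]], "rotation": [[0,0,0],[0,0,0],[0,0,0],[0,0,0],[0,0,0],[0,0,0],[0,0,0],[0,0,0],[0,0,0],[0,0,0]]}}

```text
t: 17.07
position: [472.3, -401.1, -5.1]
tool_rot: [2.458, 1.955, 0.005]
contact_force: [-17.7, 22.8, 72.7]
width: 0.0
gripper_force: 36.3
```

Contact at TCP z ≈ -5 shows the real finger ends are about 25 mm above the reported TCP. The 8.4 mm width on the red grip agrees with this. I'll back off, open, and check the spit.

>>> {"name": "send_rows", "arguments": {"hand": [0,0,0,1,1,1,1,1,1,1], "xyz": [[0,0,-4],[0,0,-8],[0,0,-8],[0,0,0],[0,0,0],[0,0,0],[0,0,0],[0,0,0],[0,0,0],[0,0,0]], "rotation": [[0,0,0],[0,0,0],[0,0,0],[0,0,0],[0,0,0],[0,0,0],[0,0,0],[0,0,0],[0,0,0],[0,0,0]]}}

```text
t: 17.9
position: [471.6, -400.8, 10.9]
tool_rot: [-2.458, -1.956, 0.0]
contact_force: [-0.6, 0.1, 0.6]
width: 82.8
gripper_force: 0.0
```

```bash
cat > bar.py <<'E'
from h import *
# bar seen from the top: fit axis line and tip, at height z
def bar(im,u0,u1,v0,v1,th=95):
    g=cv2.cvtColor(im,cv2.COLOR_BGR2GRAY).astype(float);pts=[]
    for u in range(u0,u1):
        c=g[v0:v1,u];w=np.clip(c-th,0,None)
        if w.sum()>0: pts.append((u,v0+(w*np.arange(len(w))).sum()/w.sum(),c.max()))
    return np.array(pts)
E
python3 go.py 472 -400.8 -20.5 -13
python3 - <<'E'
from bar import *
from workcell import ctrl
t=ctrl.get_image("top")["pixels"];cv2.imwrite("top3.png",t)
for f in("top1.png","top2.png","top3.png"):
    p=bar(cv2.imread(f),398,462,256,278);k=np.polyfit(p[:,0],p[:,1],1);print(f,len(p),p[0],np.polyval(k,[405,430,460]).round(2))
E
```

```text
t 17.9 pos [ 471.63 -400.85   10.92] yaw(tool y) -12.993210016404484 z [-0.  0. -1.] q [ 0.15  0.77  0.71  1.78 -0.66  0.85  0.95] F [-0.61  0.06  0.63] M [-0.04  0.04  0.  ] w 82.80495611316907 0.0
shift before turn [ 0.13  0.36 31.42] turn tool z 0.006789983595515636 shift after turn [ 0.13  0.36 31.42]
rotvec to upright target [-0.02  0.    0.01]
top1.png 57 [405. 261. 108.] [260.57 266.38 273.34]
top2.png 55 [406. 261. 108.] [260.59 266.4  273.38]
top3.png 55 [406. 261. 108.] [260.61 266.4  273.35]
```

>>> {"name": "send_rows", "arguments": {"hand": [1,1,1,1,1,1,1,1,1,1], "xyz": [[0,0.3,6],[0,0,8],[0,0,7],[0,0,5],[0,0,3],[0,0,2],[0,0,0],[0,0,0],[0,0,0],[0,0,0]], "rotation": [[0,0,0],[0,0,0],[0,0,0],[0,0,0],[0,0,0],[0,0,0],[0,0,0],[0,0,0],[0,0,0],[0,0,0]]}}

```text
t: 18.78
position: [472.2, -401.1, -19.6]
tool_rot: [2.458, 1.956, 0.0]
contact_force: [-0.1, -0.5, -0.1]
width: 85.2
gripper_force: 0.0
```

>>> {"name": "send_rows", "arguments": {"hand": [0,0,0,0,0,0,0,0,0,0], "xyz": [[0,0,0],[0,0,0],[0,0,0],[0,0,0],[0,0,0],[0,0,0],[0,0,0],[0,0,0],[0,0,0],[0,0,0]], "rotation": [[0,0,0],[0,0,0],[0,0,0],[0,0,0],[0,0,0],[0,0,0],[0,0,0],[0,0,0],[0,0,0],[0,0,0]], "grip_force": 70}}

```text
t: 19.62
position: [472.2, -401.0, -19.6]
tool_rot: [2.458, 1.956, 0.0]
contact_force: [-1.1, 1.5, 5.2]
width: 16.2
gripper_force: 69.2
```

>>> {"name": "send_rows", "arguments": {"hand": [0,0,0,0,0,0,0,0,0,0], "xyz": [[0,0,-2],[0,0,-6],[0,0,-12],[0,0,-14],[0,0,-14],[0,0,-12],[0,0,0],[0,0,0],[0,0,0],[0,0,0]], "rotation": [[0,0,0],[0,0,0],[0,0,0],[0,0,0],[0,0,0],[0,0,0],[0,0,-4.4],[0,0,-4.3],[0,0,-4.3],[0,0,0]]}}

```text
t: 20.45
position: [472.4, -401.2, 41.5]
tool_rot: [2.216, 2.225, 0.001]
contact_force: [0.0, -0.1, -2.6]
width: 16.3
gripper_force: 68.4
```

```bash
python3 go.py 625.3 -140 19.4 0
```

```text
t 20.45 pos [ 472.36 -401.21   41.48] yaw(tool y) 0.22772623473611397 z [ 0. -0. -1.] q [ 0.16  0.71  0.69  1.76 -0.58  0.88  1.12] F [ 0.   -0.12 -2.6 ] M [-0.04 -0.04  0.01] w 16.3136859791914 68.43969941139221
shift before turn [260.61 153.95  22.12] turn tool z 0.22772623473611397 shift after turn [261.22 152.92  22.11]
rotvec to upright target [0.07 0.03 0.23]
```

>>> {"name": "send_rows", "arguments": {"hand": [0,0,0,0,0,0,0,0,0,0], "xyz": [[8,5,0],[18,10,0],[26,15,0],[28,17,0],[28,17,0],[28,17,0],[28,17,0],[28,17,0],[26,15,0],[20,11,0]], "rotation": [[0,0,0],[0,0,0],[0,0,0],[0,0,0],[0,0,0],[0,0,0],[0,0,0],[0,0,0],[0,0,0],[0,0,0]]}}

```text
t: 21.28
position: [614.6, -159.0, 40.3]
tool_rot: [-2.221, -2.221, -0.001]
contact_force: [0.2, 0.3, -2.0]
width: 16.3
gripper_force: 68.5
```

>>> {"name": "send_rows", "arguments": {"hand": [0,0,0,0,0,0,0,0,0,0], "xyz": [[14,8,0],[8,4,0],[0,0,6],[0,0,8],[0,0,6],[0,0,2],[0,0,0],[0,0,0],[0,0,0],[0,0,0]], "rotation": [[0,0,0],[0,0,0],[0,0,0],[0,0,0],[0,0,0],[0,0,0],[0,0,0],[0,0,0],[0,0,0],[0,0,0]]}}

```text
t: 22.12
position: [625.1, -141.2, 18.4]
tool_rot: [2.221, 2.221, 0.0]
contact_force: [0.2, -1.0, -1.6]
width: 16.0
gripper_force: 68.5
```

```bash
python3 go.py 625.3 -125 19.4 0;python3 - <<'E'
from workcell import ctrl
from h import *
t=ctrl.get_image("top")["pixels"];s=ctrl.get_image("side")["pixels"]
cv2.imwrite("top4.png",t);cv2.imwrite("side4.png",s)
a=crop("t",t,225,195,385,240,5);c=crop("s",s,270,175,400,305,4)[:,:]
c=crop("s",s,275,180,405,270,4)
o=np.zeros((225+360,800,3),np.uint8);o[:225,:800]=a;o[225:585,:520]=c;cv2.imwrite("pics/c7.png",o)
E
```

```text
t 22.1167 pos [ 625.08 -141.24   18.41] yaw(tool y) -0.01416556730969542 z [ 0. -0. -1.] q [-0.3   0.78  0.67  1.71 -0.61  0.87  0.64] F [ 0.17 -1.02 -1.6 ] M [-0.05 -0.06 -0.02] w 16.001952073133218 68.49146604537964
shift before turn [16.24  0.21 -0.99] turn tool z -0.01416556730969542 shift after turn [16.24  0.22 -0.99]
rotvec to upright target [ 0.02  0.01 -0.01]
```

View pics/c7.png

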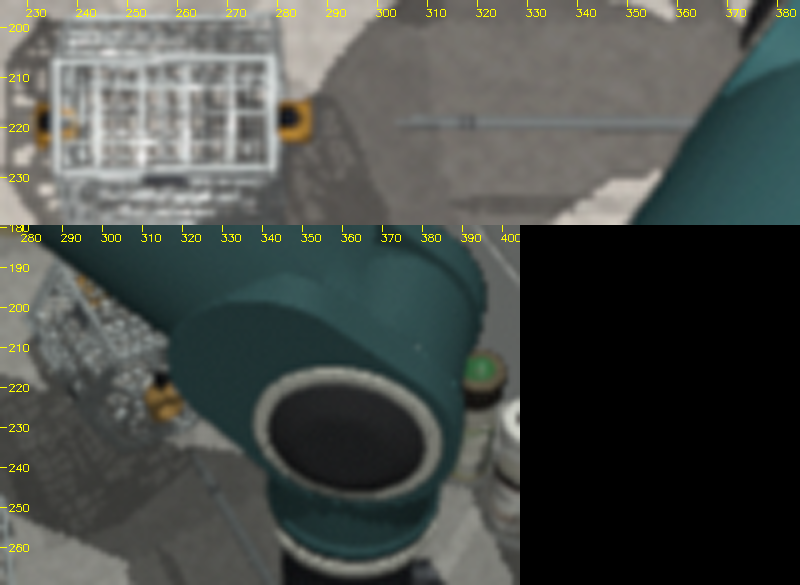

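The top view shows the bar level at v≈219.2 with its tip at u≈304, and the near hub centred at v≈218.8. In the side view the tip is near (322.7,237). I'll measure both at subpixel level.

Run:
```python
from h import *
np.set_printoptions(precision=2,suppress=True)
t=cv2.imread("top4.png").astype(float);g=t.mean(2)
# bar rows in top: background-subtracted along columns
out=[]
for u in range(300,352):
    c=t[212:227,u]; bl=c[:,0]-c[:,2]; w=np.clip(bl-np.median(bl)-4,0,None)
    out.append((u,212+(w*np.arange(15)).sum()/max(w.sum(),1e-6),w.sum()))
o=np.array(out);print(o[:12].round(1).tolist());m=(o[:,2]>15)&(o[:,0]>306);k=np.polyfit(o[m,0],o[m,1],1);print("bar v at 287,310,350",np.polyval(k,[287,310,350]),np.std(o[m,1]-np.polyval(k,o[m,0])))
def hub(im,u0,u1,v0,v1):
    r=im[v0:v1,u0:u1];m=(r[...,2]-r[...,0]>45);v,u=np.nonzero(m);return u.min()+u0,u.max()+u0,v.min()+v0,v.max()+v0,u.mean()+u0,v.mean()+v0
print("hub top",hub(t,278,292,208,230));t0=cv2.imread("pics/top0.png").astype(float);print("hub top0",hub(t0,278,292,208,230),"far",hub(t0,225,237,208,230))
s0=cv2.imread("pics/side0.png").astype(float);print("hub side0",hub(s0,305,325,212,235))
s=cv2.imread("side4.png").astype(float)
for v in range(232,262,2):
    c=s[v,312:345]; bl=c[:,0]-c[:,2]; w=np.clip(bl-np.median(bl)-4,0,None);print(v,round(312+(w*np.arange(33)).sum()/max(w.sum(),1e-6),1),round(w.sum(),0),end=" | ")
print()
for z in(46,48,50,52):
  tip=np.array([625.1,-141.2+215.5,z]);b=tip-[0,50,0];print(z,"pred top",np.r_[proj("top",tip),proj("top",b)],"side",np.r_[proj("side",tip),proj("side",b)])
print("hub pred side for axis x 625,y117,z50",proj("side",[625,117,50]),proj("side",[625,117,44]),proj("top",[625,117,50]))
```

```text
[[300.0, 212.0, 0.0], [301.0, 212.0, 0.0], [302.0, 212.0, 0.0], [303.0, 212.0, 0.0], [304.0, 219.0, 2.0], [305.0, 219.0, 4.0], [306.0, 219.0, 7.0], [307.0, 219.0, 8.0], [308.0, 218.8, 16.0], [309.0, 218.9, 14.0], [310.0, 218.9, 13.0], [311.0, 219.0, 15.0]]
bar v at 287,310,350 [218.89 218.94 219.01] 0.054484572526024184
hub top (np.int64(281), np.int64(287), np.int64(215), np.int64(223), np.float64(284.0769230769231), np.float64(219.28205128205127))
hub top0 (np.int64(281), np.int64(286), np.int64(215), np.int64(222), np.float64(284.09090909090907), np.float64(218.96969696969697)) far (np.int64(232), np.int64(234), np.int64(216), np.int64(224), np.float64(233.0), np.float64(220.1818181818182))
hub side0 (np.int64(312), np.int64(319), np.int64(221), np.int64(228), np.float64(315.13513513513516), np.float64(224.45945945945945))
232 334.4 103.0 | 234 335.8 105.0 | 236 337.5 74.0 | 238 338.9 65.0 | 240 341.0 47.0 | 242 341.3 53.0 | 244 341.3 47.0 | 246 341.7 45.0 | 248 341.7 39.0 | 250 341.7 37.0 | 252 341.4 25.0 | 254 336.1 7.0 | 256 334.1 9.0 | 258 335.5 4.0 | 260 336.8 6.0 | 
46 pred top [303.7  219.2  323.12 219.27] side [322.94 237.46 330.64 250.37]
48 pred top [303.68 219.13 323.13 219.2 ] side [322.93 236.98 330.65 249.9 ]
50 pred top [303.66 219.06 323.13 219.13] side [322.93 236.51 330.65 249.43]
52 pred top [303.65 218.99 323.14 219.06] side [322.92 236.03 330.66 248.96]
hub pred side for axis x 625,y117,z50 (np.float64(316.55727673387), np.float64(225.914945387862)) (np.float64(316.59128868058957), np.float64(227.34899271280378)) (np.float64(287.03068826006256), np.float64(219.03573235030083))
```

>>> {"name": "send_rows", "arguments": {"hand": [0,0,0,0,0,0,0,0,0,0], "xyz": [[5,0,-1],[12,0,0],[12,0,0],[8,0,0],[6,0,0],[5,0,0],[5,0,0],[4,0,0],[3,0,0],[0,0,0]], "rotation": [[0,0,0],[0,0,0],[0,0,0],[0,0,0],[0,0,0],[0,0,0],[0,0,0],[0,0,0],[0,0,0],[0,0,0]]}}

```text
t: 23.05
position: [625.0, -80.3, 19.1]
tool_rot: [-2.221, -2.222, -0.0]
contact_force: [1.2, 0.7, -2.1]
width: 16.1
gripper_force: 68.5
```

```bash
python3 go.py 625.1 66.5 19.4 0;python3 - <<'E'
from workcell import ctrl
from h import *
t=ctrl.get_image("top")["pixels"];cv2.imwrite("top5.png",t)
def hub(im,u0,u1,v0,v1):
    im=im.astype(float);r=im[v0:v1,u0:u1];m=(r[...,2]-r[...,0]>45);v,u=np.nonzero(m);return u.min()+u0,u.max()+u0,v.min()+v0,v.max()+v0,u.mean()+u0,v.mean()+v0
print(hub(t,278,292,208,230))
E
```

```text
t 23.05 pos [625.01 -80.32  19.05] yaw(tool y) 0.03594708740908056 z [-0.  0. -1.] q [-0.4   0.76  0.68  1.74 -0.61  0.86  0.56] F [ 1.24  0.71 -2.13] M [-0.03 -0.06  0.  ] w 16.142724910629383 68.48035454750061
shift before turn [146.82   0.18  -0.33] turn tool z 0.03594708740908056 shift after turn [146.82   0.09  -0.33]
rotvec to upright target [-0.   -0.01  0.04]
(np.int64(281), np.int64(286), np.int64(215), np.int64(222), np.float64(284.11538461538464), np.float64(218.92307692307693))
```

>>> {"name": "send_rows", "arguments": {"hand": [0,0,0,0,0,0,0,0,0,0], "xyz": [[5,0,0],[10,0,0],[12,0,0],[14,0,0],[14,0,0],[14,0,0],[12,0,0],[8,0,0],[4,0,0],[0,0,0]], "rotation": [[0,0,0],[0,0,0],[0,0,0],[0,0,0],[0,0,0],[0,0,0],[0,0,0],[0,0,0],[0,0,0],[0,0,0]]}}

```text
t: 23.93
position: [625.0, 13.2, 19.1]
tool_rot: [-2.22, -2.223, -0.0]
contact_force: [0.7, -0.4, -2.0]
width: 16.0
gripper_force: 68.5
```

>>> {"name": "send_rows", "arguments": {"hand": [0,0,0,0,0,0,0,0,0,0], "xyz": [[2,0,0],[4,0,0],[4,0,0],[4,0,0],[4,0,0],[4,0,0],[4,0,0],[2,0,0],[0,0,0],[0,0,0]], "rotation": [[0,0,0],[0,0,0],[0,0,0],[0,0,0],[0,0,0],[0,0,0],[0,0,0],[0,0,0],[0,0,0],[0,0,0]]}}

```text
t: 24.77
position: [625.0, 40.1, 19.1]
tool_rot: [2.221, 2.222, -0.0]
contact_force: [0.1, 0.2, -2.6]
width: 16.1
gripper_force: 68.5
```

```bash
python3 go.py 625.1 66.5 19.4 0
```

```text
t 24.7667 pos [624.96  40.06  19.12] yaw(tool y) 0.016364063005010067 z [ 0. -0. -1.] q [-0.6   0.76  0.68  1.75 -0.61  0.86  0.37] F [ 0.12  0.2  -2.61] M [-0.03  0.02  0.01] w 16.09931512495914 68.47978234291077
shift before turn [26.44  0.15 -0.29] turn tool z 0.016364063005010067 shift after turn [26.44  0.14 -0.29]
rotvec to upright target [0.   0.01 0.02]
```

>>> {"name": "send_rows", "arguments": {"hand": [0,0,0,0,0,0,0,0,0,0], "xyz": [[2,0,0],[4,0,0],[5,0,0],[5,0,0],[5,0,0],[4,0,0],[2,0,0],[1,0,0],[0,0,0],[0,0,0]], "rotation": [[0,0,0],[0,0,0],[0,0,0],[0,0,0],[0,0,0],[0,0,0],[0,0,0],[0,0,0],[0,0,0],[0,0,0]]}}

```text
t: 25.6
position: [624.9, 67.9, 19.1]
tool_rot: [2.221, 2.221, -0.0]
contact_force: [-0.1, 0.1, -2.9]
width: 16.0
gripper_force: 68.4
```

```bash
python3 go.py
python3 - <<'E'
from workcell import ctrl
from h import *
t=ctrl.get_image("top")["pixels"];s=ctrl.get_image("side")["pixels"]
a=crop("t",t,200,190,320,250,5);b=cv2.resize(s[150:300,220:420],None,fx=2,fy=2,interpolation=cv2.INTER_CUBIC);c=cv2.resize(t[120:340,190:330],None,fx=1,fy=1)
o=np.zeros((600,800,3),np.uint8);o[:300,:600]=a;o[300:600,:400]=b;o[300:520,420:560]=c;cv2.imwrite("pics/c8.png",o)
E
```

```text
t 25.6 pos [624.93  67.88  19.13] yaw(tool y) 0.0010182697986039992 z [ 0. -0. -1.] q [-0.64  0.76  0.68  1.75 -0.61  0.86  0.32] F [-0.12  0.06 -2.86] M [-0.05 -0.03 -0.02] w 15.99173979215323 68.44331860542297
```

View pics/c8.png

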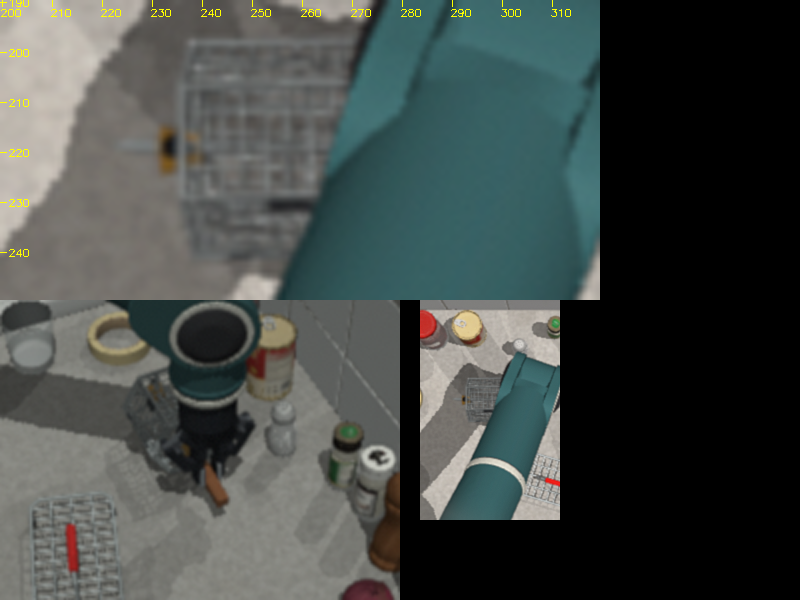

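The point stands out of the far hub, visible from u≈231.5 to u≈223.5, which is about 21–26 mm. The basket hasn't moved. I'll push 6 mm further for margin, then let it settle.

>>> {"name": "send_rows", "arguments": {"hand": [0,0,0,0,0,0,0,0,0,0], "xyz": [[1,0,0],[2,0,0],[2,0,0],[1,0,0],[0,0,0],[0,0,0],[0,0,0],[0,0,0],[0,0,0],[0,0,0]], "rotation": [[0,0,0],[0,0,0],[0,0,0],[0,0,0],[0,0,0],[0,0,0],[0,0,0],[0,0,0],[0,0,0],[0,0,0]]}}

```text
t: 26.53
position: [625.0, 74.0, 19.1]
tool_rot: [2.221, 2.221, -0.0]
contact_force: [-0.5, 0.1, -3.2]
width: 16.1
gripper_force: 68.4
```

```bash
python3 go.py; python3 -c "
from workcell import ctrl
print(ctrl.hand_in())"
```

```text
t 26.5333 pos [624.97  73.99  19.1 ] yaw(tool y) 0.0057198137809094845 z [ 0. -0. -1.] q [-0.65  0.76  0.68  1.74 -0.62  0.86  0.31] F [-0.52  0.13 -3.16] M [-0.01 -0.05 -0.05] w 16.07596872754371 68.44266057014465
the job is handed in; nothing more can be done
None
```

Handed in at 26.5 s: the rack stands on the worktop and the spit is held level through both hubs with roughly 30 mm of point out; my first try at the spit handle missed and, while finding the finger height, the shut fingers pressed on it with about 73 N without moving it.

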